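Seat the tin in its cradle and back the handwheel off to its mark

TASK

Wind the handwheel of the tin cradle clockwise, past its mark, until you feel the pusher seat the tin firmly against the rest, pressing the tin only gently (about half a kilogram is right, never as much as two); then wind it back anticlockwise and stop with the wheel's pointer on the long mark, so that the drive's play is taken up in the backing-off direction and the tin stays home but is free to turn. Move the tin by the wheel alone, disturb nothing else on the worktop, and let go at the end.

Things in the scene. Friction and masses are not known exactly. Their poses are not given: they have to be found in the camera images.
- cradle: Tin cradle fixed to the worktop: aluminium bed 285 x 112 mm, 12 mm thick, with a white square gear housing (124 x 124 mm, top at 50 mm) at one end, the handwheel on it. Origin on the worktop under the handwheel's upright axis; +x along the bed from the wheel to the rest, +z up. The bed reaches from x = -60 to +225 mm.
- wheel: Dark flat handwheel, 98 mm across, disc from 53 to 65 mm above the worktop, with a wooden bar across its top (76 x 14 mm, top at 97 mm) to grip across its width from above. Origin on the axis; +x along the bar to the pointer, +z up. Clockwise from above drives the pusher to the rest, 20 mm per rad. The tin meets the rest 0.8 to 1.3 rad clockwise past the mark.
- wheel_bar (a point): Centre of the bar on the wheel's axis, 86.5 mm above the worktop: a good height for the middle of the finger pads. The wheel has 0.5 rad of play: on a reversal it turns that far very lightly (0.01 N m) while the pusher stands still. Driving the pusher takes about 0.06 N m, plus 0.02 N m for each newton it presses; let go, the drive holds against up to 3 N.
- wheel_pointer (a point): The wheel's pointer, a small white rib at one end of the bar; this point is on the rim, 50 mm from the axis, and turns with the wheel.
- dial_mark (a point): The long raised dark mark on the housing beside the wheel, on the cradle's +y side among short ticks; this point is 50 mm from the axis: the pointer's point comes to it (seen from above) when on the mark. The dial is true for backing off: reached anticlockwise with the play taken up, the pusher's face is 95 mm from the axis. The pointer starts anticlockwise of it.
- pusher_face (a point): Centre of the pusher's flat rubber face (60 x 26 mm), 32 mm above the worktop, which slides along the cradle's +x towards the tin; at the start it is 80 to 86 mm from the wheel's axis.
- rest: Upright aluminium bracket across the far end of the bed, 100 mm wide, 52 mm high, at cradle x = 214.5 mm (its origin), carrying a flat firm rubber face that gives 1 mm per 8 N, on two screws. The face is set by hand each time, 187 to 197 mm from the wheel's axis; just where is not measured, so the tin's home must be felt.
- tin: Low round tin, 86.4 mm across, 40 mm high, 233 g or so, standing loose on the bed between pusher and rest. Origin at the centre of its underside, +z up.
- lemon: Bystander, not to be disturbed: lemon, 78x55x56 mm, lying. Origin at the centre of its underside.
- jam_jar: Bystander, not to be disturbed: jam jar with a screw lid, 65x69x86 mm. Origin at the centre of its underside.
- spice_jar: Bystander, not to be disturbed: slim spice jar, 46 mm across, 106 mm high. Origin at the centre of its underside.
- latte_cup: Bystander, not to be disturbed: low wide white cup, 93 mm across, 59 mm high, with one handle. Origin at the centre of its underside.
- garlic: Bystander, not to be disturbed: garlic bulb, 50 mm, 51 mm high, the bystander nearest the wheel. Origin at the centre of its underside.
Not all that is in view belongs to the job. What is shaped like the tin but red is not meant.

How it is judged:
By the outcome, as a careful person would: the job done as asked, in the order asked, and still so for the second after the job is handed in, with the robot touching nothing.
It also fails if it takes over 58 s, if anything falls off the work surface, if the arm or the gripper's body presses on something with over 40 N, if the wrist force passes 120 N, or if a joint passes its speed limit or range.

ROBOT

A 6-joint arm with a two-finger parallel gripper is mounted at the origin on a cart in front of the work surface, level with it; the furniture and walls round the work are solid. World frame = base frame: x ahead of the robot, y to its left, z up, the work surface at z = 0. Lengths are in mm, angles in rad, forces in N, time in s.
With the tool pointing down it reaches from about 325 to 850 mm from the base axis. Payload 4.4 kg.
Tool frame: the origin (TCP) lies on the centre line of the jaws, within the pads' length; the fingertips stand 14 mm ahead of it and the grasp point (between the pads) lies 5 mm behind it; z points along the fingers, y is the line along which they close (so a half turn about z gives the same grasp; the last joint's range is limited). The gripper opens to 94 mm and grips with 3 to 60 N. Pads are 16 mm wide; open, the fingers measure 119 mm over their backs; the gripper's body (75 mm by 177 mm) begins 78 mm behind the grasp point.
Start: joints at [-1.282, 0.207, 1.542, -0, 1.393, -0.15], TCP at [244.279, -520.533, 219.447] pointing down, gripper open.
Joint ranges: [-2.73, 2.73], [-0.86, 2.22], [0.23, 2.46], [-1.11, 4.25], [0.08, 2.63], [-2.82, 2.82]. Speed limits (rad/s): [2.79, 2.79, 3.14, 3.14, 3.14, 3.14].

INTERFACE

Orientations are given as a unit quaternion [x, y, z, w].
In Python, from workcell import manip gives the robot as it stands.
- The arm moves only by the shell command python3 -m pendant 'ROWS' [OPENING]. ROWS is JSON, a list of rows, each a list of 4 numbers: the shift along the tool's x, y, z in cm, then the turn about the tool's z in degrees. In form: [[x, y, z, twist], ...]. A call has 1 to 10 rows; each row shifts and turns the commanded pose from where the row before left it, along the tool's axes as they then stand; what a row does not reach is not made up. A row lasts 1/12 s, in which the tool goes at most 41.7 mm and 7.16 degrees, less where a joint would pass 70% of its speed; a pose out of reach is approached as far as the arm can. A call is refused whole if a number of a shift passes 4.17 or a number of a turn 7.16, either way. A call with a gripper value outside its range is refused whole. OPENING is the finger opening in cm, from 0 to 9.4, set as the call begins (- or left out, the last holds). The fingers move at their own pace and stop on an object; the grip force is fixed at half the most. Time passes only in rows, so rows that do not move let the fingers close. It gives the time, the measured TCP pose, the force, the opening and the grip force at its end, in the units of the state.
- manip.sense(): the state, without advancing time (a new reading comes with each control period).
- manip.camera(name): name is "scene" or "side" or "wrist"; returns a dict with "image" (480x640x3 uint8, red, green, blue), "depth" (480x640 float32, mm along the optical axis (not along the pixel's ray), 0 where there is no reading), "fx", "fy", "cx", "cy" (pixels), "k1" (the pictures are not rectified: a ray, as slopes to the right and down, at radius r is drawn at 1 + k1 r^2 times it, then the intrinsics apply), "T" (4x4, takes a point from camera to world coordinates); the wrist camera has in their place "mount" (4x4, takes a point from camera to tool coordinates, whose origin is the TCP and whose axes are the flange's). Camera axes: x right, y down, z forward; pixel columns grow to the right and rows downward; lengths in mm; the calibration is good to about 2 mm. A picture is of the moment at which its call begins: read the wrist's pose just before it.
- manip.close_job(): hands the job in; it is judged then, once.
Trained networks look in a picture, given as the dict that the camera call returned (one of the last four; its "shot" number tells which), for a name from the list of things; names that differ only in an ending like _2 or _b are one class to them, and where a whole thing is asked for, a point or a joint stands for the part that bears it (a point fixed in the world has none). Each returns a list of dicts, best first, with "score" (0 to 1); they miss things now and then, are a little off and sometimes report something else, mostly with a low value. They report only what shows in the picture. A call takes as long as a camera call. They do not tell look-alikes from the thing itself.
- manip.spot_in(target, picture): "at" ([row, column] in pixels, amid what is visible of it).
- manip.outline_of(target, picture): "mask" (480x640 bool, what is visible of it) and "at" ([row, column] in pixels, amid what is visible of it).
The state is a dict: "t": time; "qpos": joint angles; "joint_velocities": joint speeds; "joint_efforts": joint torques, N m; "eef_pos": TCP position; "ee_rot": TCP orientation; "wrist_force": force on the tool from outside, world axes, zero at the start; "torque": the same for the moment, N m; "width": opening from 0.0 (shut) to 1.0 (fully open); "grasp_force": force on a finger pad.
Only numpy, scipy, OpenCV 4.12 (cv2) and the standard library are available. Lean on these libraries where they do the work, as an engineer would, in place of code of your own. Each camera call takes 0.05 s, during which the arm holds its last target. There are 200 camera calls.

## Working session

There is one attempt and no reset: what is moved stays moved. The work goes in short steps, Python scripts to look and compute and a shell command to move; the robot and the scene stay as the last step left them, time stands still between calls to the robot, and variables do not carry over. Pictures are saved under pics/ and viewed, at most 10 in all, crops included, and the job is handed in when it is done.

```bash
mkdir -p pics; ls
cat > h.py <<'E'
import numpy as np, cv2
from scipy.spatial.transform import Rotation as R
from workcell import manip
def camT(p,s=None):
    if "T" in p: return np.array(p["T"])
    T=np.eye(4);T[:3,:3]=R.from_quat(s["ee_rot"]).as_matrix();T[:3,3]=s["eef_pos"]
    return T@np.array(p["mount"])
def ray(p,rc):
    K=np.array([[p["fx"],0,p["cx"]],[0,p["fy"],p["cy"]],[0,0,1.]])
    u=cv2.undistortPoints(np.array([[[rc[1],rc[0]]]],float),K,np.array([p["k1"],0,0,0.]))[0,0]
    return np.array([u[0],u[1],1.])
def onz(p,rc,z,s=None):
    T=camT(p,s);d=T[:3,:3]@ray(p,rc);o=T[:3,3]
    return o+d*(z-o[2])/d[2]
def bydepth(p,rc,s=None):
    T=camT(p,s);dd=p["depth"][int(round(rc[0])),int(round(rc[1]))]
    return T[:3,:3]@(ray(p,rc)*dd)+T[:3,3]
E
python3 - <<'E'
from h import *
s=manip.sense();print(s)
for n in("scene","side"):
    p=manip.camera(n);cv2.imwrite(f"pics/{n}0.png",p["image"][:,:,::-1])
    for t,z in [("wheel",65),("wheel_bar",97),("wheel_pointer",None),("dial_mark",52),("pusher_face",32),("rest",52),("tin",40),("garlic",50),("jam_jar",86),("spice_jar",106),("latte_cup",59),("lemon",50)]:
        for r in manip.spot_in(t,p)[:2]:
            print(n,t,round(r["score"],2),np.round(r["at"]),bydepth(p,r["at"]).round(), onz(p,r["at"],z or 75).round())
E
```

```text
pics
{'t': 0.0, 'qpos': array([-1.28251723e+00,  2.07416746e-01,  1.54292704e+00,  1.47802100e-05,
        1.39347063e+00, -1.50520400e-01]), 'joint_velocities': array([-0.00042713,  0.00046756,  0.0018837 , -0.00021333, -0.00305531,
       -0.00055096]), 'joint_efforts': array([ 2.79915375e-04, -3.70874763e+01, -2.81418586e+01,  6.98102382e-02,
        3.60049435e-02, -1.95593525e-04]), 'eef_pos': array([ 244.05610415, -519.79887165,  218.30537635]), 'ee_rot': array([ 9.76027950e-01,  2.17642383e-01, -6.92006450e-05, -1.10874592e-03]), 'wrist_force': array([-0.95592634,  1.05298683,  0.56828539]), 'torque': array([ 0.01179651, -0.01198892, -0.06170366]), 'grasp_force': 0.0, 'width': 0.9986025260852421}
scene wheel 0.57 [200. 334.] [492.  52.  67.] [493.  50.  65.]
scene wheel_bar 0.59 [199. 332.] [497.  54.  68.] [481.  79.  97.]
scene wheel_pointer 0.84 [198. 331.] [496.  59.  76.] [496.  58.  75.]
scene dial_mark 0.71 [226. 330.] [462. 112.  47.] [460. 116.  52.]
scene pusher_face 0.71 [228. 329.] [461. 114.  45.] [467. 104.  32.]
scene rest 0.94 [279. 324.] [389. 235.  41.] [385.
[... 841 characters left out ...]
52.]
side pusher_face 0.57 [238. 329.] [453. 131.  51.] [466. 109.  32.]
side rest 0.73 [274. 330.] [390. 237.  39.] [382. 251.  52.]
side tin 0.73 [252. 333.] [419. 175.  49.] [425. 164.  40.]
side tin 0.72 [197. 286.] [652.  18.  41.] [653.  17.  40.]
side garlic 0.56 [188. 328.] [579. -83.  38.] [569. -66.  50.]
side jam_jar 0.62 [323. 310.] [344. 400.  46.] [323. 435.  86.]
side jam_jar 0.57 [308. 260.] [443. 433.  66.] [429. 450.  86.]
side spice_jar 0.75 [271. 240.] [531. 381.  90.] [518. 397. 106.]
side latte_cup 0.98 [315. 376.] [255. 279.  14.] [236. 324.  59.]
side lemon 0.75 [323. 309.] [343. 405.  51.] [344. 404.  50.]
side lemon 0.24 [316. 374.] [255. 284.  15.] [241. 318.  50.]
```

View pics/scene0.png

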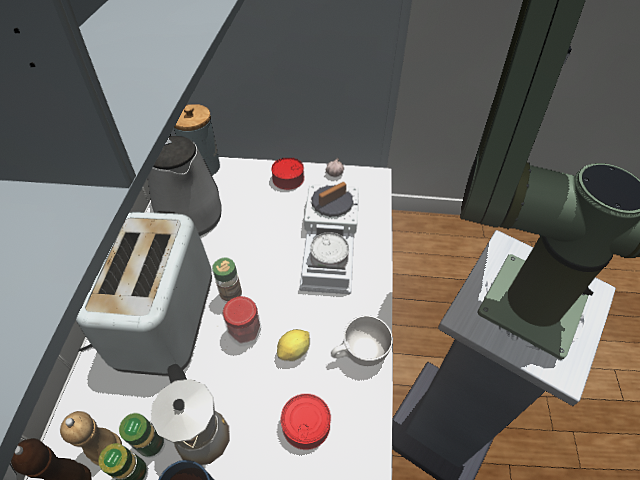

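The scene shows the cradle with the wheel at about [200,333], the steel tin at [245,330] and the rest at [280,326]. The red tins at [172,288] and [420,305] are decoys. Next I'll move above the wheel and look from there.

```bash
python3 -m pendant '[[2.6,-2.3,-0.4,0],[2.6,-2.3,-0.4,0],[2.6,-2.3,-0.4,0],[2.6,-2.3,-0.4,0],[2.6,-2.3,-0.4,0],[2.6,-2.3,0,0],[2.6,-2.3,0,0],[2.6,-2.3,0,0],[2.6,-2.3,0,0]]'; python3 -m pendant '[[2.6,-2.3,0,0],[2.6,-2.3,0,0],[2.6,-2.3,0,0],[2.6,-2.3,0,0],[2.6,-2.3,0,0],[2.6,-2.3,0,0],[2.6,-2.3,0,0],[0,0,0,0],[0,0,0,0]]'
```

```text
t: 2.05
eef_pos: [368.5, -232.2, 239.7]
ee_rot: [0.976, 0.217, 0.0, 0.0]
wrist_force: [1.0, -0.8, 0.1]
width: 1.0
grasp_force: 0.0
t: 2.8
eef_pos: [464.7, -9.2, 239.5]
ee_rot: [0.976, 0.22, -0.0, 0.0]
wrist_force: [0.3, 0.7, 0.4]
width: 1.0
grasp_force: 0.0
```

```bash
cat > look.py <<'E'
from h import *
import sys
s=manip.sense();p=manip.camera("wrist");cv2.imwrite(f"pics/{sys.argv[1]}.png",p["image"][:,:,::-1])
print(s["t"],s["eef_pos"].round(1),s["ee_rot"].round(4),s["qpos"].round(3),s["wrist_force"].round(2),s["torque"].round(3))
for t,z in [("wheel",65),("wheel_bar",97),("wheel_pointer",80),("dial_mark",52),("pusher_face",45),("rest",52),("tin",40),("garlic",50)]:
    for r in manip.spot_in(t,p)[:2]:
        print(t,round(r["score"],2),np.round(r["at"]),bydepth(p,r["at"],s).round(1), onz(p,r["at"],z,s).round(1))
E
python3 look.py w1
```

```text
2.8 [464.7  -9.2 239.5] [ 9.756e-01  2.196e-01 -1.000e-04  1.000e-04] [-0.206 -0.049  1.774 -0.     1.416  0.922] [0.29 0.75 0.41] [-0.017 -0.007  0.037]
wheel 0.56 [149. 275.] [509.1  45.1  92.3] [506.5  47.   65. ]
dial_mark 0.72 [150. 233.] [491.8  76.4  65.8] [489.9  78.5  52. ]
pusher_face 0.66 [157. 194.] [469.7 106.4  48.1] [469.  107.1  45. ]
pusher_face 0.51 [130. 459.] [584.8 -85.3  41.8] [584.4 -84.3  45. ]
rest 0.77 [173.  38.] [396.6 226.8  36.8] [402.5 218.5  52. ]
tin 0.63 [172. 120.] [431.5 158.6  48.5] [429.  161.9  40. ]
tin 0.58 [ 12. 412.] [646.9  -7.3  37. ] [646.   -7.1  40. ]
garlic 0.78 [129. 459.] [585.4 -83.8  44.9] [584.7 -82.3  50. ]
```

View pics/w1.png

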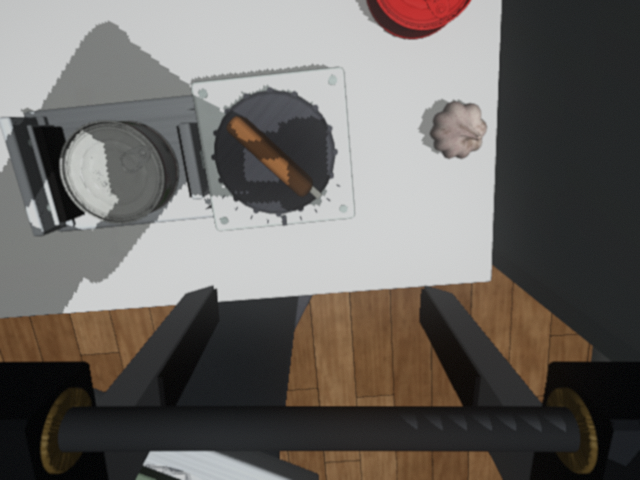

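The wrist view shows the wheel centred near [150,275] and the bar running from [122,237] to its pointer at [193,316]. The long mark is at [220,284], and the tin is at [172,115] between the pusher and the rest. The pointer is about 37° anticlockwise of the mark. I'll measure this metrically.

```bash
cat > meas.py <<'E'
from h import *
def cloud(p,s):
    v,u=np.mgrid[0:480,0:640]
    K=np.array([[p["fx"],0,p["cx"]],[0,p["fy"],p["cy"]],[0,0,1.]])
    q=cv2.undistortPoints(np.stack([u,v],-1).reshape(-1,1,2).astype(float),K,np.array([p["k1"],0,0,0.]))[:,0]
    T=camT(p,s);d=p["depth"].reshape(-1,1)
    return ((np.c_[q,np.ones(len(q))]*d)@T[:3,:3].T+T[:3,3]).reshape(480,640,3)
if __name__=="__main__":
    s=manip.sense();p=manip.camera("wrist");C=cloud(p,s);im=p["image"].astype(int)
    near=(np.hypot(C[...,0]-505,C[...,1]-48)<90)&(p["depth"]>0)
    hsv=cv2.cvtColor(p["image"],cv2.COLOR_RGB2HSV)
    z=C[...,2]
    print("hist",np.histogram(z[near],bins=range(-5,115,6)))
    brown=near&(hsv[...,1]>110)&(hsv[...,0]<20)&(z>85)
    r=cv2.minAreaRect(C[brown][:,:2].astype(np.float32));print("bar",brown.sum(),r,z[brown].mean())
    disc=near&(z>60)&(z<70);print("disc",cv2.minEnclosingCircle(C[disc][:,:2].astype(np.float32)),z[disc].mean())
    hh=near&(z>46)&(z<54)&(hsv[...,2]>150);print("house",cv2.minAreaRect(C[hh][:,:2].astype(np.float32)),z[hh].mean())
    print("mark",onz(p,(220,284),52,s),"ptr",onz(p,(193,316),67,s), onz(p,(193,316),75,s), C[193,316],C[220,284])
    x,y,w,h=170,50,220,190
    cv2.imwrite("pics/crop1.png",cv2.resize(p["image"][y:y+h,x:x+w,::-1],None,fx=3,fy=3,interpolation=cv2.INTER_CUBIC))
E
python3 meas.py
```

```text
hist (array([2228, 4124,  123,  181,    4,   93,  184,  217, 1396, 9982,    8,
       9150,  642,   76,   77,   90,  381, 1682,    0]), array([ -5,   1,   7,  13,  19,  25,  31,  37,  43,  49,  55,  61,  67,
        73,  79,  85,  91,  97, 103, 109]))
bar 2644 ((478.8597717285156, 28.26074981689453), (114.6671142578125, 64.71184539794922), 81.39289093017578) 188.91113766310454
disc ((502.3552551269531, 45.855777740478516), 51.337806701660156) 65.69015091387956
house ((498.3795471191406, 52.14014434814453), (124.42400360107422, 139.10418701171875), 31.14209747314453) 51.09616249760808
mark [453.44053884  14.21305694  52.        ] ptr [ 4.88829194e+02 -1.12573847e-01  6.70000000e+01] [4.90015518e+02 3.87322904e-01 7.50000000e+01] [ 4.88945450e+02 -6.35855127e-02  6.77839752e+01] [453.54065982  14.22107239  52.41376751]
```

View pics/crop1.png

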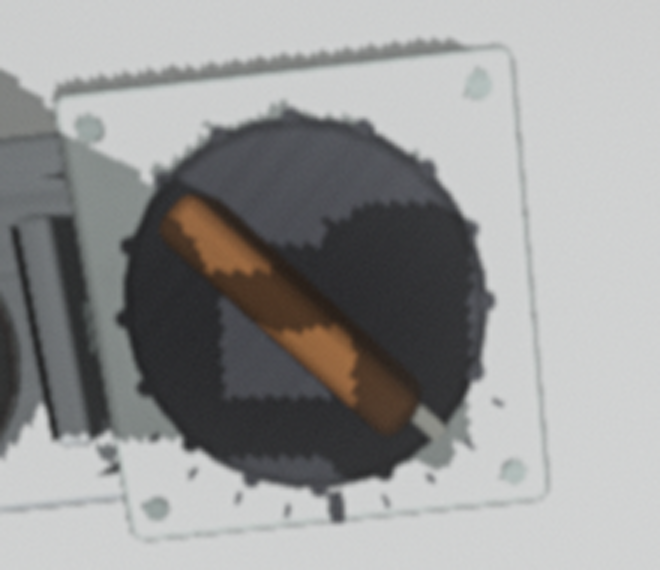

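The crop shows the bar's end midpoints at about (182,217) and (403,408), the pointer rib at (437,437) and the long mark at (337,507). I'll compute the bar line and the cradle axis from these.

```bash
cat > m2.py <<'E'
from meas import *
s=manip.sense();p=manip.camera("wrist");C=cloud(p,s);z=C[...,2]
near=(np.hypot(C[...,0]-502,C[...,1]-46)<60)&(p["depth"]>0)
b=near&(z>90)&(z<104);r=cv2.minAreaRect(C[b][:,:2].astype(np.float32));m=C[b][:,:2];c=m.mean(0)
w,V=np.linalg.eigh(np.cov((m-c).T));v=V[:,1]
print("bar",b.sum(),r,c,np.degrees(np.arctan2(v[1],v[0]))%180,z[b].mean())
d=near&(z>62)&(z<69);P=C[d][:,:2].astype(np.float32);h=cv2.convexHull(P);print("disc",cv2.fitEllipse(h))
f=lambda a,b:(50+b/3,170+a/3)
for n,q,zz in [("e1",(182,217),97),("e2",(403,408),97),("ptr",(437,437),67),("mark",(337,507),52)]+[("screw",x,51) for x in [(90,130),(478,83),(514,470),(156,508)]]: print(n,onz(p,f(*q),zz,s).round(1),C[tuple(int(round(k)) for k in f(*q))].round(1))
E
python3 m2.py
```

```text
bar 2077 ((502.4197082519531, 45.93992614746094), (76.08175659179688, 14.623129844665527), 72.34620666503906) [503.33767266  46.50895963] 72.48234144147861 97.89762019365185
disc ((502.5407409667969, 46.0218620300293), (100.53530883789062, 101.94226837158203), 98.26753234863281)
e1 [513.4  78.1  97. ] [513.8  77.8  98.2]
e2 [494.4  12.   97. ] [494.5  12.2  98.3]
ptr [486.8  -0.6  67. ] [486.5  -1.   66. ]
mark [453.7  16.1  52. ] [454.2  16.3  54.5]
screw [519.8 117.   51. ] [520.1 116.9  51.7]
screw [574.3  28.2  51. ] [573.9  28.4  51.8]
screw [485.  -25.8  51. ] [484.8 -25.5  52.3]
screw [430.9  63.5  51. ] [431.4  63.5  51.5]
```

```bash
python3 -m pendant '[[2.9,-1.7,1,0],[2.9,-1.7,1,0],[0,0,1,-6.71],[0,0,1,-6.71],[0,0,1,-6.71],[0,0,1,-6.71],[0,0,1,-6.71],[0,0,1,-6.71],[0,0,1,-6.71],[0,0,0,0]]'; python3 -m pendant '[[0,0,0,0],[0,0,0,0]]';python3 - <<'E'
from h import *
s=manip.sense();print(s["eef_pos"].round(1),R.from_quat(s["ee_rot"]).as_matrix().round(4)[:,0],s["qpos"].round(2));m=R.from_quat(s["ee_rot"]).as_matrix()
print("toolx deg",np.degrees(np.arctan2(m[1,0],m[0,0])),"delta tool",m.T@(np.array([502.5,46,82.5])-s["eef_pos"]))
E
```

```text
t: 4.18
eef_pos: [500.8, 44.7, 147.3]
ee_rot: [0.808, 0.589, -0.002, -0.001]
wrist_force: [-0.7, 0.2, -0.6]
width: 1.002
grasp_force: 0.0
t: 4.35
eef_pos: [503.0, 44.6, 150.0]
ee_rot: [0.809, 0.588, 0.0, 0.0]
wrist_force: [0.2, -0.3, 0.8]
width: 0.999
grasp_force: 0.0
[503.   44.6 150. ] [3.097e-01 9.508e-01 2.000e-04] [-0.08  0.13  1.78  0.    1.23  0.23]
toolx deg 71.96047875540606 delta tool [ 1.1108384  -0.97247971 67.5200097 ]
```

```bash
python3 -m pendant '[[0.1,-0.1,1.5,-0.4],[0,0,1.5,0],[0,0,1.5,0],[0,0,1.2,0],[0,0,0.8,0],[0,0,0.2,0],[0,0,0,0],[0,0,0,0]]';  python3 -m pendant '[[0,0,0,0],[0,0,0,0],[0,0,0,0],[0,0,0,0],[0,0,0,0],[0,0,0,0],[0,0,0,0],[0,0,0,0],[0,0,0,0],[0,0,0,0]]' 0.6
cat > st.py <<'E'
from h import *
s=manip.sense();m=R.from_quat(s["ee_rot"]).as_matrix()
print(round(s["t"],2),s["eef_pos"].round(1),"ang %.2f"%np.degrees(np.arctan2(m[1,0],m[0,0])),"F",s["wrist_force"].round(2),"M",s["torque"].round(3),"q6",s["qpos"][5].round(3),"w",round(s["width"],3),round(s["grasp_force"],1), "e6",s["joint_efforts"][5].round(3))
E
python3 st.py
```

```text
t: 5.02
eef_pos: [502.7, 45.9, 83.3]
ee_rot: [0.807, 0.591, 0.001, 0.001]
wrist_force: [-0.5, 0.3, 1.1]
width: 0.996
grasp_force: 0.0
t: 5.85
eef_pos: [501.9, 46.0, 82.4]
ee_rot: [0.806, 0.591, -0.0, -0.0]
wrist_force: [-0.6, -0.3, 0.6]
width: 0.325
grasp_force: 0.0
5.85 [501.9  46.   82.4] ang 72.51 F [-0.56 -0.32  0.64] M [ 0.03  -0.028 -0.001] q6 0.225 w 0.325 0.0 e6 0.0
```

```bash
python3 -m pendant '[[0,0,0,0],[0,0,0,0],[0,0,0,0],[0,0,0,0],[0,0,0,0]]'|tail -2;python3 st.py;  python3 -m pendant '[[0,0,0,0]]' >/dev/null;python3 st.py;  python3 -m pendant '[[0,0,0,0]]' >/dev/null;python3 st.py
```

```text
width: 0.145
grasp_force: 30.0
6.27 [501.1  46.3  82.4] ang 72.51 F [-5.22  1.1   4.13] M [ 0.194  0.674 -0.043] q6 0.225 w 0.145 30.0 e6 -0.007
6.35 [501.1  46.3  82.4] ang 72.52 F [-4.46  1.61  4.01] M [0.195 0.748 0.055] q6 0.225 w 0.147 30.0 e6 -0.006
6.43 [501.1  46.3  82.4] ang 72.52 F [-4.2   0.97  4.88] M [ 0.231  0.865 -0.007] q6 0.225 w 0.146 30.0 e6 -0.006
```

```bash
python3 -m pendant '[[0,-0.08,0,0],[0,0,0,4],[0,0,0,4],[0,0,0,4],[0,0,0,4]]'|tail -2;python3 st.py;  python3 -m pendant '[[0,0,0,0],[0,0,0,0]]' >/dev/null;python3 st.py;  python3 -m pendant '[[0,0,0,4],[0,0,0,4],[0,0,0,4],[0,0,0,4],[0,0,0,4],[0,0,0,4]]' >/dev/null;python3 st.py;  python3 -m pendant '[[0,0,0,0],[0,0,0,0]]' >/dev/null;python3 st.py
```

```text
width: 0.148
grasp_force: 30.0
6.85 [500.7  46.4  82.4] ang 56.32 F [-3.33  1.62  4.19] M [0.275 0.816 0.02 ] q6 0.508 w 0.148 30.0 e6 -0.668
7.02 [500.8  46.4  82.4] ang 56.61 F [-4.52  1.62  4.47] M [0.302 0.896 0.057] q6 0.503 w 0.146 30.0 e6 0.061
7.52 [500.4  46.8  82.4] ang 32.43 F [-5.38  2.38  5.87] M [0.575 1.106 0.054] q6 0.925 w 0.146 30.0 e6 -0.607
7.68 [500.4  46.8  82.4] ang 32.60 F [-5.72  3.48  6.01] M [ 0.535  1.111 -0.045] q6 0.922 w 0.149 30.0 e6 0.034
```

```bash
python3 -m pendant '[[0,-0.1,0,2],[0,0,0,4],[0,0,0,4],[0,0,0,4],[0,0,0,4],[0,0,0,4],[0,0,0,4],[0,0,0,4],[0,0,0,2],[0,0,0,1]]'|tail -2;python3 st.py; for i in 1 2 3 4 5 6; do python3 -m pendant '[[0,0,0,0.5]]' >/dev/null;python3 st.py;done
```

```text
width: 0.15
grasp_force: 30.0
8.52 [500.2  47.5  82.4] ang -0.46 F [-4.79  1.96  5.59] M [0.531 1.033 0.068] q6 1.5 w 0.15 30.0 e6 0.065
8.6 [500.2  47.5  82.4] ang -0.92 F [-4.4   2.99  4.62] M [0.514 1.056 0.097] q6 1.508 w 0.149 30.0 e6 0.077
8.68 [500.1  47.6  82.4] ang -1.40 F [-5.19  3.3   5.66] M [0.563 1.01  0.118] q6 1.517 w 0.146 30.0 e6 0.015
8.77 [500.1  47.6  82.4] ang -1.90 F [-3.96  2.13  5.1 ] M [0.512 1.013 0.031] q6 1.525 w 0.15 30.0 e6 0.011
8.85 [500.2  47.6  82.4] ang -2.40 F [-4.63  2.47  5.13] M [0.561 1.    0.108] q6 1.534 w 0.144 30.0 e6 0.011
8.93 [500.1  47.6  82.4] ang -2.90 F [-4.87  2.49  5.29] M [0.502 0.952 0.076] q6 1.543 w 0.147 30.0 e6 0.011
9.02 [500.1  47.6  82.4] ang -3.39 F [-4.83  2.61  4.37] M [0.496 1.025 0.099] q6 1.552 w 0.146 30.0 e6 0.011
```

```bash
cat > s2.py <<'E'
from h import *
s=manip.sense();m=R.from_quat(s["ee_rot"]).as_matrix()
print(round(s["t"],2),"ang %.2f"%np.degrees(np.arctan2(m[1,0],m[0,0])),"F",s["wrist_force"].round(1),"Mz",s["torque"][2].round(3),"e6",s["joint_efforts"][5].round(3))
E
python3 -m pendant '[[0,0,0,1.5],[0,0,0,2],[0,0,0,2],[0,0,0,2],[0,0,0,1]]'|tail -1; for i in 1 2 3 4 5 6; do python3 -m pendant '[[0,0,0,0.5]]' >/dev/null;python3 s2.py;done
```

```text
grasp_force: 30.0
9.52 ang -12.42 F [-4.1  2.9  5.2] Mz 0.079 e6 0.076
9.6 ang -12.90 F [-4.7  2.8  4.4] Mz 0.084 e6 0.015
9.68 ang -13.40 F [-5.3  3.7  5. ] Mz 0.074 e6 0.01
9.77 ang -13.90 F [-4.   3.6  4.2] Mz 0.099 e6 0.01
9.85 ang -14.40 F [-4.8  3.3  5.5] Mz 0.091 e6 0.01
9.93 ang -14.90 F [-4.3  2.8  4.6] Mz 0.067 e6 0.01
```

```bash
for i in 1 2 3 4 5 6 7; do python3 -m pendant '[[0,0,0,0.5]]' >/dev/null;python3 s2.py;done
```

```text
10.02 ang -15.40 F [-4.2  2.9  4.9] Mz 0.112 e6 0.01
10.1 ang -15.90 F [-5.2  2.7  4.7] Mz 0.098 e6 0.01
10.18 ang -16.40 F [-5.6  2.8  4.6] Mz 0.098 e6 0.01
10.27 ang -16.90 F [-4.   2.8  5.1] Mz 0.136 e6 0.01
10.35 ang -17.40 F [-4.7  3.2  4.8] Mz 0.035 e6 0.01
10.43 ang -17.90 F [-4.7  2.6  4.8] Mz 0.109 e6 0.01
10.52 ang -18.40 F [-4.4  3.4  4.7] Mz 0.106 e6 0.029
```

```bash
python3 s2.py
```

```text
10.52 ang -18.40 F [-4.4  3.4  4.7] Mz 0.106 e6 0.029
```

```bash
for i in 1 2 3; do python3 -m pendant '[[0,0,0,0.5]]' >/dev/null;python3 s2.py;done
```

```text
10.6 ang -18.90 F [-4.6  3.5  4.8] Mz 0.193 e6 0.05
10.68 ang -19.40 F [-4.9  3.6  5.5] Mz 0.123 e6 0.071
10.77 ang -19.89 F [-5.   3.3  5.9] Mz 0.164 e6 0.092
```

```bash
for i in 1; do python3 -m pendant '[[0,0,0,0.5]]' >/dev/null;python3 s2.py;done; for i in 1 2 3; do python3 -m pendant '[[0,0,0,0]]' >/dev/null;python3 s2.py;done; python3 look.py w2
```

```text
10.85 ang -20.38 F [-4.5  4.   5.5] Mz 0.199 e6 0.112
10.93 ang -20.38 F [-3.6  3.6  5.5] Mz 0.217 e6 0.218
11.02 ang -20.36 F [-4.5  3.2  4.2] Mz 0.13 e6 0.161
11.1 ang -20.36 F [-4.5  3.   5.6] Mz 0.129 e6 0.158
11.1 [500.2  47.9  82.4] [ 9.842e-01 -1.768e-01 -5.000e-04 -6.000e-04] [-0.078  0.216  1.841  0.002  1.085  1.848] [-4.53  3.04  5.61] [0.728 0.926 0.129]
wheel 0.57 [272. 318.] [526.5  37.2  98.8] [514.9  41.5  65. ]
wheel 0.19 [355. 191.] [478.8 136.5  26. ] [496.1 115.7  65. ]
wheel_bar 0.88 [276. 319.] [525.1  37.3  99.1] [524.3  37.6  97. ]
wheel_pointer 0.8 [277. 320.] [524.7  36.9  99.8] [517.6  39.4  80. ]
dial_mark 0.32 [275. 320.] [577.6  17.9 248.8] [508.5  42.7  52. ]
pusher_face 0.89 [356. 190.] [478.  137.4  26.2] [486.4 127.3  45. ]
pusher_face 0.23 [275. 316.] [525.6  38.1  99.2] [506.8  45.4  45. ]
rest 0.76 [468.  73.] [436.3 234.7  35.1] [447.5 217.6  52. ]
tin 0.91 [  4. 284.] [637.7  14.2  11.6] [630.5  14.6  40. ]
garlic 0.55 [ 29. 521.] [583.8 -81.8  39.7] [583.5 -76.9  50. ]
garlic 0.45 [273. 304.] [527.6  42.7  97.4] [512.   50.5  50. ]
```

View pics/w2.png

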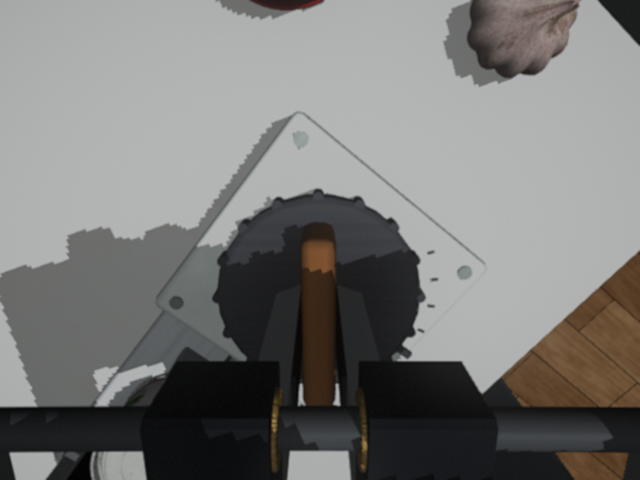

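The bar sits centred in the fingers at [300,318], and the tin is seated at about 5 N: effort rose steadily by about 0.1 N m. Now I'll back off and stop slightly short of the mark.

```bash
python3 -m pendant '[[0,0,0,-2],[0,0,0,-4],[0,0,0,-4],[0,0,0,-4],[0,0,0,-4],[0,0,0,-4],[0,0,0,-4]]'>/dev/null;python3 s2.py;python3 -m pendant '[[0,0,0,-4],[0,0,0,-4],[0,0,0,-4],[0,0,0,-4],[0,0,0,-4],[0,0,0,-2],[0,0,0,-1],[0,0,0,-0.8],[0,0,0,-0.5]]'>/dev/null;python3 s2.py;python3 -m pendant '[[0,0,0,0],[0,0,0,0],[0,0,0,0]]'; python3 st.py
```

```text
12.13 ang 5.81 F [-5.4  2.   4.9] Mz -0.088 e6 0.676
12.88 ang 29.88 F [-4.4  1.2  4.5] Mz -0.051 e6 -0.018
t: 13.13
eef_pos: [500.4, 47.0, 82.4]
ee_rot: [0.966, 0.257, -0.0, 0.0]
wrist_force: [-5.2, 0.6, 5.4]
width: 0.147
grasp_force: 30.0
13.13 [500.4  47.   82.4] ang 29.84 F [-5.19  0.57  5.43] M [0.078 1.031 0.014] q6 0.972 w 0.147 30.0 e6 -0.01
```

```bash
python3 -m pendant '[[0,0,0,0],[0,0,0,0],[0,0,0,0],[0,0,0,0],[0,0,0,0]]' 4.5;python3 -m pendant '[[0,0,-1,0],[0,0,-2,0],[0,0,-3,0],[-1,0,-3,0],[-2,0,-3,0],[-2,0,-2,0],[-1,0,-1,0],[0,0,0,0],[0,0,0,0],[0,0,0,0]]'
cat > m3.py <<'E'
from meas import *
import sys
s=manip.sense();p=manip.camera("wrist");C=cloud(p,s);z=C[...,2];m=R.from_quat(s["ee_rot"]).as_matrix()
print(s["t"],s["eef_pos"].round(1),"ang",np.degrees(np.arctan2(m[1,0],m[0,0])).round(2))
near=(np.hypot(C[...,0]-502,C[...,1]-46)<60)&(p["depth"]>0)
b=near&(z>90)&(z<104);r=cv2.minAreaRect(C[b][:,:2].astype(np.float32));q=C[b][:,:2];c=q.mean(0)
w,V=np.linalg.eigh(np.cov((q-c).T));v=V[:,1]
print("bar",b.sum(),np.round(r[0],1),np.round(r[1],1),c.round(1),(np.degrees(np.arctan2(v[1],v[0]))%180).round(2))
P=C[near&(z>62)&(z<69)][:,:2].astype(np.float32);print("disc",np.round(cv2.fitEllipse(cv2.convexHull(P))[:2],1))
T=camT(p,s);pc=T[:3,:3].T@(np.array([502,46,65.])-T[:3,3]);u,vv=int(pc[0]/pc[2]*p["fx"]+p["cx"]),int(pc[1]/pc[2]*p["fy"]+p["cy"])
x,y=max(u-120,0),max(vv-105,0);print("crop origin",x,y)
cv2.imwrite(f"pics/{sys.argv[1]}.png",cv2.resize(p["image"][y:y+200,x:x+240,::-1],None,fx=3,fy=3,interpolation=cv2.INTER_CUBIC));np.savez(sys.argv[1],C=C,T=T,x=x,y=y,**{k:p[k] for k in("fx","fy","cx","cy","k1")})
E
python3 m3.py c2
```

```text
t: 13.55
eef_pos: [501.2, 47.0, 82.5]
ee_rot: [0.966, 0.257, 0.001, 0.0]
wrist_force: [-0.2, 0.0, -0.2]
width: 0.459
grasp_force: 0.0
t: 14.38
eef_pos: [448.5, 17.5, 231.9]
ee_rot: [0.966, 0.257, -0.0, -0.0]
wrist_force: [-0.0, -0.5, -2.3]
width: 0.478
grasp_force: 0.0
14.3833 [448.5  17.5 231.9] ang 29.81
bar 2119 [502.3  46. ] [75.9 13.7] [503.8  46.6] 30.14
disc [[502.7  46. ]
 [101.1 101.6]]
crop origin 198 46
```

View pics/c2.png

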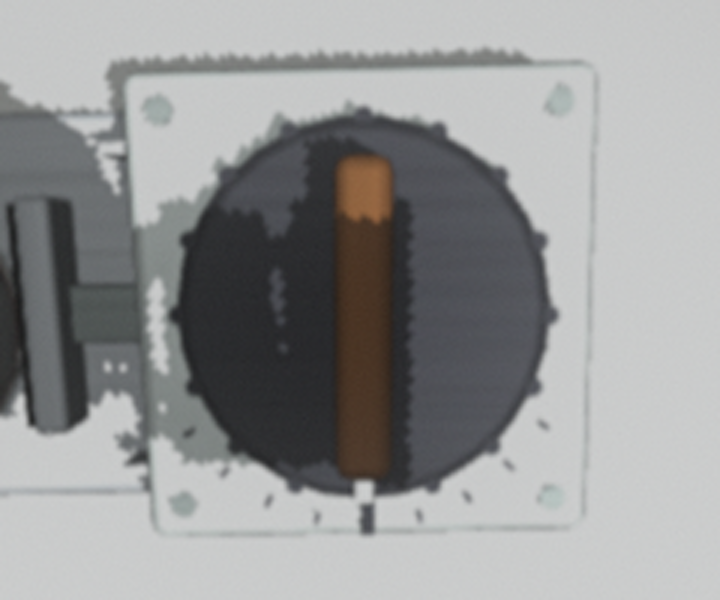

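The crop shows the white pointer at (364,491) almost over the long dark mark at (367,518). I'll measure the remaining angle.

Run:
```python
from h import *
d=dict(np.load("c2.npz"));p={k:d[k] for k in("fx","fy","cx","cy","k1","T")}
f=lambda q:(float(d["y"])+(q[1]+.5)/3-.5,float(d["x"])+(q[0]+.5)/3-.5)
W=[onz(p,f(q),51)[:2] for q in [(158,109),(560,99),(552,496),(183,503)]]
c=np.mean(W,0);a=lambda v:np.degrees(np.arctan2(v[1],v[0]))%360
print(c,"axis+90:",a(W[0]-W[1])+90,a(W[3]-W[2])+90,a(W[0]-W[3])+180,a(W[1]-W[2])+180)
for q,z in [((367,518),52),((367,505),52),((367,531),52),((364,491),68)]:
    w=onz(p,f(q),z)[:2];print(q,w.round(1),"r",np.hypot(*(w-c)).round(1),"ang",a(w-c).round(2), a(w-np.array([502.7,46])).round(2))
```

```text
[502.77986157  45.9768479 ] axis+90: 211.11579653577738 210.90042562596983 211.01772157416718 211.11485867253313
(367, 518) [453.6  16.6] r 57.3 ang 210.86 210.92
(367, 505) [456.9  18.5] r 53.5 ang 210.93 211.0
(367, 531) [450.3  14.7] r 61.1 ang 210.8 210.85
(364, 491) [462.7  22.8] r 46.3 ang 210.05 210.12
```

Run:
```python
from meas import *
s=manip.sense();p=manip.camera("wrist");C=cloud(p,s);cv2.imwrite("pics/end.png",p["image"][:,:,::-1])
a=np.radians(121);X=np.array([np.cos(a),np.sin(a)]);Y=np.array([-X[1],X[0]])
q=C[...,:2]-[502.7,46];x=q@X;y=q@Y;z=C[...,2];ok=p["depth"]>0
t=ok&(z>36)&(z<44)&(x>100)&(x<195)&(abs(y)<46)
print("tin circle x,y,r",cv2.minEnclosingCircle(np.c_[x[t],y[t]].astype(np.float32)))
b=ok&(abs(y)<15)&(z>40)&(z<60)&(x>62)&(x<100);print("pusher top x max",np.percentile(x[b],[2,50,98]) if b.any() else 0)
r=ok&(abs(y)<15)&(z>43)&(z<60)&(x>175)&(x<230);print("rest x",np.percentile(x[r],[2,50,98]) if r.any() else 0)
```

```text
tin circle x,y,r ((155.2469024658203, -2.9703004360198975), 54.951629638671875)
pusher top x max [83.03558209 87.89165396 94.91243335]
rest x [175.78979637 194.67460046 217.53205953]
```

View pics/end.png

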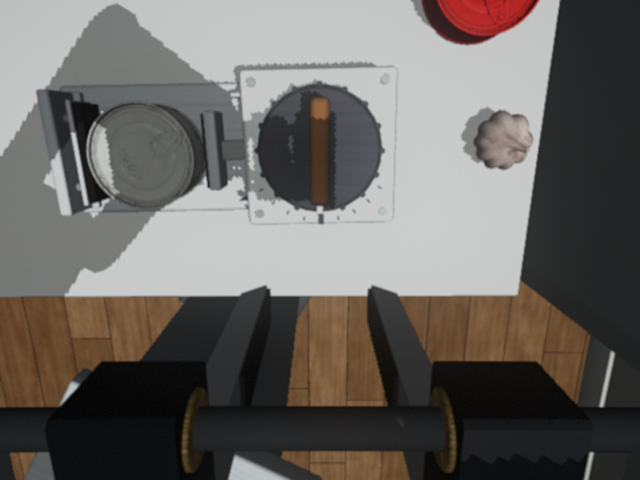

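The picture shows the tin at [155,143] against the rest at [150,95], with a gap to the pusher at [150,212] (its face is about 95 mm from the axis). The pointer is on the mark at [215,320], and the gripper is clear.

```bash
python3 -c "
from workcell import manip
print(manip.close_job())"
```

```text
the job is handed in; nothing more can be done
None
```

The job is handed in: I seated the tin against the rest with about 5 N, backed the wheel off anticlockwise to the long mark (measured just under 1° short), and left the tin home and free with the gripper clear.

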